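# Open the supply box of the hardness tester

## Task

Two fuse boxes with keys in their locks stand on the bench. On the one with the blue panel, turn the key a quarter turn clockwise as far as it goes, then swing the panel up until it stands upright or leans back a little, and leave it open with the key still turned. Leave the box with the grey panel shut and its key unturned.

Things in the scene. Friction and masses are not known exactly. Their poses are not given: they have to be found in the camera images.
- key_grip (a point): Centre of the round orange bow of the key upright in the blue panel's lock: a disc on edge, 34 mm across, 9 mm thick (thickness along this frame's y). On the turning axis, 27 mm above the panel's top face, about 122 mm above the table; a 3 mm high, 34 mm steel plate surrounds its foot. Latched, the bow stands square to the panel's free edge; turned, parallel to it.
- key (a joint): Turn of that key in rad: near 0 latched (starts between 0 and 0.12), 1.571 at the end stop. It grows clockwise seen from above and stays where left (light friction, about 0.06 N m). The cam under the panel holds the panel shut until about 1.15.
- panel_knob (a point): Centre of the blue panel's knob: a black roller, 26 mm across, 24 mm long, lying along this frame's y (the hinge's direction) and turning freely about it on a 12 mm stem; gripped by its flat ends it lets the panel swing in the grip. 36 mm above the panel's top face, 131 mm above the table when shut. Knob and key lie 100 mm apart along the free edge (key left, knob right, seen from the robot), 28 mm in from it.
- panel_hinge (a point): Middle of the blue panel's hinge line, on its far side from the robot, 90 mm above the table; the line runs along this frame's y. Shut, the panel runs 160 mm from here along -x to the free edge, facing the robot. Panel 220 mm wide, 4 mm thick; the cream box below is 160 deep, 220 wide, 90 high (mm), fixed, turned up to 0.25 rad.
- panel (a joint): Opening of the blue panel in rad: 0 shut, 1.571 upright, 1.75 at the stop. The free edge rises and swings up and away from the robot (positive turn about the hinge frame's y). The stiff friction hinge (about 0.32 N m; some 4 N at the knob) holds the panel wherever it is left.
- lamp_box: The other box, same form and size with a grey panel, fixed, origin in the centre of its underside on the table, free edge facing the robot at -x. Leave it alone. The two boxes stand side by side and may be swapped.
- lamp_panel (a joint): Opening of the grey panel, rad, 0 shut.
- lamp_key (a joint): Turn of the grey panel's key, rad, near 0 latched (starts between 0 and 0.12).

How it is judged (in metres and radians):
On the way, in this order (a step that is already met when the one before it is completed fails the run):
1. the blue panel's key is turned a quarter turn (past 1.2 rad) while the panel is still shut (value of joint key above 1.2 rad and value of joint panel below 0.1 rad), for 0.2 s.
2. the blue panel is swung open past 1.2 rad (value of joint panel above 1.2 rad), for 0.2 s.
At the end, for the whole second after the job is handed in: The blue panel stands open at 1.2 rad (69 degrees) or more and at rest, its key still turned past 1.2 rad; the grey panel is shut (under 0.1 rad) with its key unturned (under 0.4 rad) (value of joint each of panel, key above 1.2 rad and velocity of joint panel between -0.05 and 0.05 rad/s and value of joint lamp_panel below 0.1 rad and value of joint lamp_key below 0.4 rad); the robot touches nothing.
It fails at once if the grey panel is opened (0.1 rad) or its key turned (0.4 rad) (value of joint lamp_panel above 0.1 rad or value of joint lamp_key above 0.4 rad).
It also fails if it takes over 51 s, if anything falls off the work surface, if the arm or the gripper's body presses on something with over 40 N, if the wrist force passes 120 N, or if a joint passes its speed limit or range.

## Robot

A 6-joint arm with a two-finger parallel gripper is mounted at the origin on the work surface. World frame = base frame: x ahead of the robot, y to its left, z up, the work surface at z = 0. Lengths are in mm, angles in rad, forces in N, time in s.
With the tool pointing down it reaches from about 300 to 825 mm from the base axis. Payload 5.4 kg.
Tool frame: the origin (TCP) lies midway between the tips of the shut fingers; the grasp point (between the pads) lies 19 mm behind it (ctrl.grasp_offset is the distance from the TCP to the grasp point, in mm); z points along the fingers, x is the direction in which the jaws open and shut, and the axes are right-handed (so a half turn about z gives the same grasp; the last joint's range is limited). The gripper opens to 92 mm and grips with 3 to 60 N. Pads are 20 mm wide; open, the fingers measure 128 mm over their backs; the gripper's body (75 mm by 189 mm) begins 69 mm behind the grasp point.
Start: joints at [-1.489, 0.158, 1.597, -0, 1.386, -0.21], TCP at [165.39, -550.683, 184.101] pointing down, gripper open.
Joint ranges: [-2.91, 2.91], [-0.94, 2.29], [0.18, 2.7], [-1.29, 4.43], [0.17, 2.64], [-3, 3]. Speed limits (rad/s): [2.57, 2.57, 3.14, 3.14, 3.14, 3.14].

## Interface

Orientations are given as a unit quaternion [x, y, z, w].
In Python, from workcell import monitor, cams, job_done, ctrl gives the robot as it stands.
- The arm moves only by the tool step_arm, never from a script. Its argument "increments" is text: rows parted by semicolons, each of 7 numbers parted by spaces: the shift along the tool's x, y, z in cm, then the turn, a rotation vector about the tool's x, y, z in rad, then the gripper command: -1 is shut, 1 is fully open, values between are in proportion. In form: dx dy dz wx wy wz fingers; .... A call has exactly 5 rows; each row shifts and turns the commanded pose from where the row before left it, along the tool's axes as they then stand; what a row does not reach is not made up. A row lasts 1/8 s, in which the tool goes at most 62.5 mm and 10.7 degrees, less where a joint would pass 70% of its speed; a pose out of reach is approached as far as the arm can. A call with a gripper value outside its range is refused whole. The fingers move at their own pace and stop on an object; "squeeze" is the grip in N (left out, the last holds). Time passes only in rows, so rows that do not move let the fingers close, or fill a call up. It gives the time, the measured TCP pose, the force and the opening at its end, in the units of the state.
- monitor.state(): the state, without advancing time (a new reading comes with each control period).
- cams.read_camera(name): name is "scene" or "top"; returns a dict with "img" (400x640x3 uint8, red, green, blue), "intrinsics" (3x3 intrinsics, pixels), "eye" and "attitude" of the camera in the world. Camera axes: x right, y down, z forward; pixel columns grow to the right and rows downward; lengths in mm; the calibration is good to about 2 mm. A picture is of the moment at which its call begins. There is no depth.
- job_done(): hands the job in, once; it reports no verdict.
The state is a dict: "clock": time; "qpos": joint angles; "dq": joint speeds; "effort": joint torques, N m; "position": TCP position; "tcp_rot": TCP orientation; "ft_force": force on the tool from outside, world axes, zero at the start; "wrist_torque": the same for the moment, N m; "opening": finger opening in mm.
Only numpy, scipy, OpenCV 4.12 (cv2) and the standard library are available. Lean on these libraries where they do the work, as an engineer would, in place of code of your own. Each camera call takes 0.05 s, during which the arm holds its last target.

## Working session

There is one attempt and no reset: what is moved stays moved. The work goes in short steps, Python scripts to look and compute and a tool call to move; the robot and the scene stay as the last step left them, time stands still between calls to the robot, and variables do not carry over. Pictures are saved under pics/ and viewed, and the job is handed in when it is done.

Besides the shell and the picture viewer there is one more tool, called after ">>>" in YAML: its name, and indented under it one key for each argument. step_arm: Moves the arm, as the interface text tells. Its arguments: {"type":"object","properties":{"increments":{"type":"string"},"squeeze":{"type":"number"}},"required":["increments"]}

```bash
mkdir -p pics; ls; python3 - <<'E'
from workcell import monitor,cams,ctrl
import cv2,numpy as np
print(monitor.state())
for n in("scene","top"):
    r=cams.read_camera(n); cv2.imwrite(f"pics/{n}0.png",r["img"][:,:,::-1]); print(n,r["intrinsics"],r["eye"],r["attitude"])
print(ctrl.grasp_offset)
E
```

```text
pics
{'clock': 0.0, 'qpos': array([-1.48908447e+00,  1.59042337e-01,  1.59820845e+00, -1.98440370e-05,
        1.38620517e+00, -2.10088561e-01]), 'dq': array([-0.00093617, -0.00154766, -0.00087805,  0.00091723,  0.00076208,
       -0.00028098]), 'effort': array([-1.45651188e-04, -3.85564542e+01, -3.22110593e+01,  7.00682681e-02,
        3.76379618e-02, -1.33296912e-04]), 'position': array([ 165.33706806, -550.00933747,  183.13466314]), 'tcp_rot': array([ 8.02396220e-01, -5.96790950e-01, -6.22486726e-04, -6.93237553e-04]), 'ft_force': array([-0.29180532, -0.54190691, -0.27199866]), 'wrist_torque': array([-0.01679723,  0.01192358, -0.01029705]), 'opening': 92.12055465662175}
scene [[430.74306664   0.         317.84047385]
 [  0.         430.74306664 186.98512671]
 [  0.           0.           1.        ]] [863.89179889 294.85015808 745.34378676] [ 0.38609155  0.86948399 -0.27756627 -0.13374556]
top [[514.82511529   0.         322.10117278]
 [  0.         514.82511529 201.48493392]
 [  0.           0.           1.        ]] [360.34136996 -15.76882865 958.95849629] [-0.70216451  0.70586762 -0.05637344  0.07441724]
18.700000000000003
```

View pics/scene0.png

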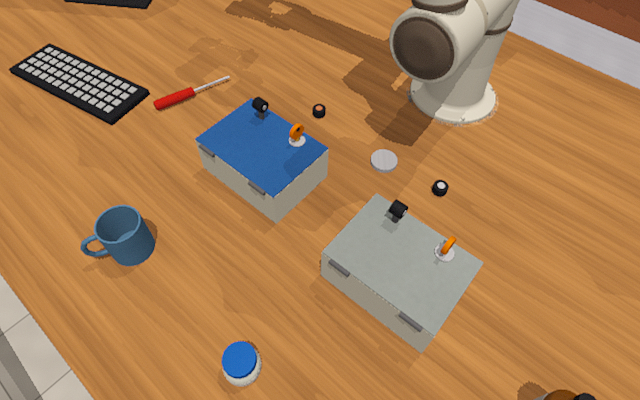

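View pics/top0.png

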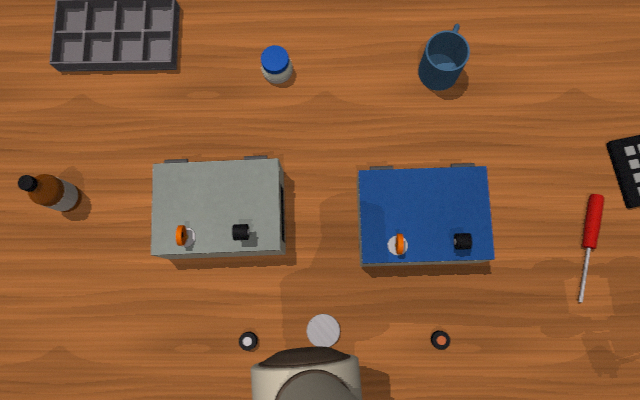

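The top view shows the blue box on the right, with its key at about (400,244) and its knob at (463,241). The grey box is on the left, with its key at (182,235). Next I'll fit the blue panel's pose from both cameras.

```bash
cat > h.py <<'E'
import numpy as np,cv2
from scipy.spatial.transform import Rotation as R
from scipy.optimize import least_squares
def proj(r,P):
    Rm=R.from_quat(r["attitude"]).as_matrix(); c=(np.atleast_2d(P)-r["eye"])@Rm
    K=r["intrinsics"]; return np.c_[K[0,0]*c[:,0]/c[:,2]+K[0,2],K[1,1]*c[:,1]/c[:,2]+K[1,2]]
def ray(r,uv,z):
    K=r["intrinsics"];d=R.from_quat(r["attitude"]).as_matrix()@np.array([(uv[0]-K[0,2])/K[0,0],(uv[1]-K[1,2])/K[1,1],1])
    return r["eye"]+d*(z-r["eye"][2])/d[2]
def big(m):
    n,l,s,c=cv2.connectedComponentsWithStats(m.astype(np.uint8)); return (l==1+np.argmax(s[1:,4]))
E
python3 - <<'E'
from h import *
from workcell import cams
rs={n:cams.read_camera(n) for n in("top","scene")}
obs={}
for n,r in rs.items():
    hsv=cv2.cvtColor(r["img"],cv2.COLOR_RGB2HSV)
    m=(hsv[...,0]>100)&(hsv[...,0]<125)&(hsv[...,1]>150)
    m=big(m); m=cv2.morphologyEx(m.astype(np.uint8),cv2.MORPH_CLOSE,np.ones((3,3)))
    c=max(cv2.findContours(m,0,1)[0],key=cv2.contourArea)
    q=cv2.approxPolyDP(cv2.convexHull(c),6,True)[:,0]; print(n,q.tolist(),m.sum()); obs[n]=q
    o=big((hsv[...,0]<16)&(hsv[...,1]>200)&(hsv[...,2]>180)) if 0 else None
def pts(p):
    c,s=np.cos(p[2]),np.sin(p[2]); L=np.array([[-160,-110],[-160,110],[0,110],[0,-110]])
    return np.c_[p[0]+c*L[:,0]-s*L[:,1],p[1]+s*L[:,0]+c*L[:,1],np.full(4,95)]
def res(p,names):
    o=[]
    for n in names:
        u=proj(rs[n],pts(p))
        for a in u:
            d=obs[n]-a; o+=list(d[np.argmin((d**2).sum(1))])
    return np.array(o)
for names in (["top"],["scene"],["top","scene"]):
    x0=ray(rs["top"],(425,169),95)
    f=least_squares(res,[x0[0],x0[1],0],args=(names,),loss="soft_l1"); print(names,f.x,np.round(f.fun,1))
    p=f.x;c,s=np.cos(p[2]),np.sin(p[2])
    w=lambda a,b:(p[0]+c*a-s*b,p[1]+s*a+c*b)
    print("key",w(-132,50),"knob",w(-132,-50))
print("key ray",ray(rs["top"],(401,244),122),"knob",ray(rs["top"],(463,241),131))
for n,r in rs.items():
    for nm,a,z in(("key",w(-132,50),122),("knob",w(-132,-50),131)): print(n,nm,proj(r,[*a,z]))
cv2.imwrite("pics/crop.png",np.hstack([cv2.resize(rs["top"]["img"][150:280,345:505],None,fx=2.5,fy=2.5),cv2.resize(rs["scene"]["img"][90:220,190:350],None,fx=2.5,fy=2.5)])[:,:,::-1])
E
```

```text
top [[485, 166], [493, 258], [363, 262], [359, 171]] 11346
scene [[250, 99], [327, 148], [273, 196], [196, 139]] 6021
['top'] [ 5.80491923e+02 -1.65295968e+02  2.85618838e-02] [-1.6 -0.6  1.1 -1.   1.4  1.1 -0.9  0.9]
key (np.float64(447.1178609709686), np.float64(-119.08601757972542)) knob (np.float64(449.9736610245321), np.float64(-219.0452312923896))
['scene'] [ 5.81902419e+02 -1.64062467e+02  3.13347599e-02] [-0.2  1.4 -1.3  0.5  0.  -1.6  2.6  0.1]
key (np.float64(448.40073551422074), np.float64(-118.22252344153907)) knob (np.float64(451.53369874972407), np.float64(-218.1734340995465))
['top', 'scene'] [ 5.80927882e+02 -1.64886089e+02  2.96260371e-02] [-1.4 -0.3  1.3 -0.8  1.6  1.3 -0.6  1.2 -0.4  1.8 -1.3  0.8  0.  -1.1
  2.4  0.7]
key (np.float64(447.50472139738395), np.float64(-118.81809500133733)) knob (np.float64(450.46689174495987), np.float64(-218.77421310739396))
key ray [ 446.08024837 -122.42470591  122.        ] knob [ 449.42617084 -220.40008999  131.        ]
top key [[398.74359641 243.13655869]]
top knob [[461.94431872 240.35829181]]
scene key [[296.26683457 131.11471063]]
scene knob [[259.50677045 104.37807778]]
```

View pics/crop.png

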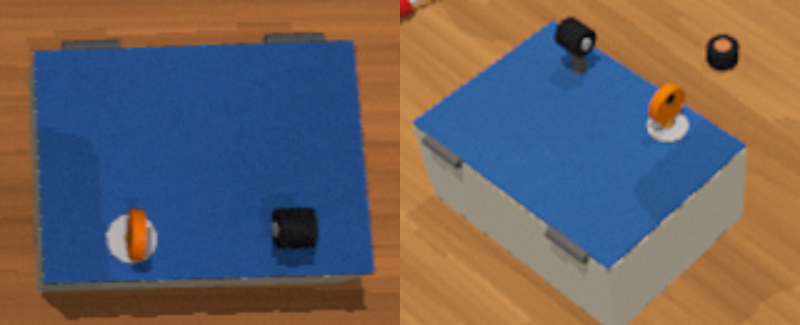

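The fit gives the key at about (446.5,-120.3), the knob at about (449.5,-219.8), and a yaw of about 0.03. Both cameras agree to about 1 px. First I'll rotate the tool while lifting it.

>>> step_arm:
  increments: "0 0 -0.5 0 0 -0.18 1;0 0 -0.5 0 0 -0.18 1;0 0 -0.5 0 0 -0.18 1;0 0 -0.5 0 0 -0.18 1;0 0 -0.5 0 0 -0.18 1"
  squeeze: 25

```text
clock: 0.82
position: [165.4, -550.5, 208.9]
tcp_rot: [0.983, -0.185, -0.0, -0.0]
ft_force: [0.5, 0.6, 0.4]
opening: 92.3
```

>>> step_arm:
  increments: "0 0 -0.5 0 0 -0.18 1;0 0 -0.5 0 0 -0.18 1;0 0 0 0 0 -0.18 1;0 0 0 0 0 -0.18 1;0 0 0 0 0 -0.18 1"

```text
clock: 1.45
position: [165.4, -550.5, 218.8]
tcp_rot: [0.965, 0.26, 0.0, -0.0]
ft_force: [0.9, 0.0, 0.5]
opening: 91.6
```

>>> step_arm:
  increments: "0 0 0 0 0 -0.18 1;0 0 0 0 0 -0.18 1;0 0 0 0 0 -0.18 1;0 0 0 0 0 -0.18 1;0 0 0 0 0 -0.18 1"

```text
clock: 2.08
position: [165.4, -550.5, 218.8]
tcp_rot: [0.756, 0.654, 0.0, -0.0]
ft_force: [-0.2, 0.4, 0.5]
opening: 91.9
```

>>> step_arm:
  increments: "0 0 0 0 0 -0.119 1;0 0 0 0 0 0 1;0 0 0 0 0 0 1;0 0 0 0 0 0 1;0 0 0 0 0 0 1"

```text
clock: 2.7
position: [173.3, -549.9, 219.0]
tcp_rot: [0.723, 0.691, -0.004, -0.003]
ft_force: [0.7, 0.7, -0.0]
opening: 92.0
```

```bash
cat >> h.py <<'E'
def go(tgt,yaw=None,v=None):
    from workcell import monitor
    s=monitor.state(); Rm=R.from_quat(s["tcp_rot"]).as_matrix()
    y=np.arctan2(Rm[1,0],Rm[0,0]); d=np.array(tgt)-s["position"]
    print("pos",np.round(s["position"],1),"yaw",round(y,3),"toolz",np.round(Rm[:,2],3),"t",s["clock"],"F",np.round(s["ft_force"],1),"open",round(s["opening"],1),"q",np.round(s["qpos"],2))
    print("tool-frame cm",np.round(Rm.T@d/10,2),"wz",None if yaw is None else round(-(yaw-y),3))
E
python3 -c "
from h import *
go((446.5,-120.3,180),1.54)"
```

```text
pos [ 173.3 -549.9  219. ] yaw 1.526 toolz [-0.009 -0.001 -1.   ] t 2.7 F [ 0.7  0.7 -0. ] open 92.0 q [-1.47  0.14  1.55 -0.01  1.45 -2.99]
tool-frame cm [44.14 25.41  3.62] wz -0.014
```

>>> step_arm:
  increments: "3.6 2.1 0 0 0 0 1;3.6 2.1 0 0 0 0 1;3.6 2.1 0 0 0 0 1;3.6 2.1 0 0 0 0 1;3.6 2.1 0 0 0 0 1"

```text
clock: 3.32
position: [286.9, -373.6, 218.0]
tcp_rot: [0.723, 0.691, -0.004, -0.002]
ft_force: [0.8, 0.4, 0.5]
opening: 91.8
```

>>> step_arm:
  increments: "3.6 2.1 0 0 0 0 1;3.6 2.1 0 0 0 0 1;3.6 2.1 0 0 0 0 1;3.6 2.1 0 0 0 0 1;0 0 0 0 0 0 1"

```text
clock: 3.95
position: [377.6, -232.8, 217.0]
tcp_rot: [0.721, 0.693, -0.003, -0.003]
ft_force: [-0.7, -0.4, 0.6]
opening: 91.8
```

```bash
python3 -c "
from h import *
go((446.5,-120.3,180),1.54)"
```

```text
pos [ 377.6 -232.8  217. ] yaw 1.53 toolz [-0.008 -0.001 -1.   ] t 3.95 F [-0.7 -0.4  0.6] open 91.8 q [-0.82 -0.21  1.89 -0.01  1.46 -2.35]
tool-frame cm [11.53  6.46  3.64] wz -0.01
```

>>> step_arm:
  increments: "3.8 2.2 0.5 -0.008 0 -0.01 1;3.8 2.2 1 0 0 0 1;3.9 2.1 1 0 0 0 1;0 0 1 0 0 0 1;0 0 0 0 0 0 1"

```text
clock: 4.58
position: [445.0, -122.9, 180.7]
tcp_rot: [0.719, 0.695, -0.001, -0.001]
ft_force: [0.1, 1.1, -0.4]
opening: 92.0
```

```bash
python3 - <<'E'
from h import *
from workcell import cams
go((446.5,-120.3,107),1.54)
o=[]
for n,(x,y) in(("top",(395,240)),("scene",(296,130))):
    r=cams.read_camera(n); o.append(cv2.resize(r["img"][y-80:y+80,x-80:x+80],None,fx=2.5,fy=2.5,interpolation=cv2.INTER_CUBIC))
cv2.imwrite("pics/c1.png",np.hstack(o)[:,:,::-1])
E
```

```text
pos [ 445.  -122.9  180.7] yaw 1.536 toolz [-0.003 -0.001 -1.   ] t 4.575 F [ 0.1  1.1 -0.4] open 92.0 q [-0.53 -0.14  1.9  -0.    1.38 -2.07]
tool-frame cm [0.28 0.16 7.37] wz -0.004
```

View pics/c1.png

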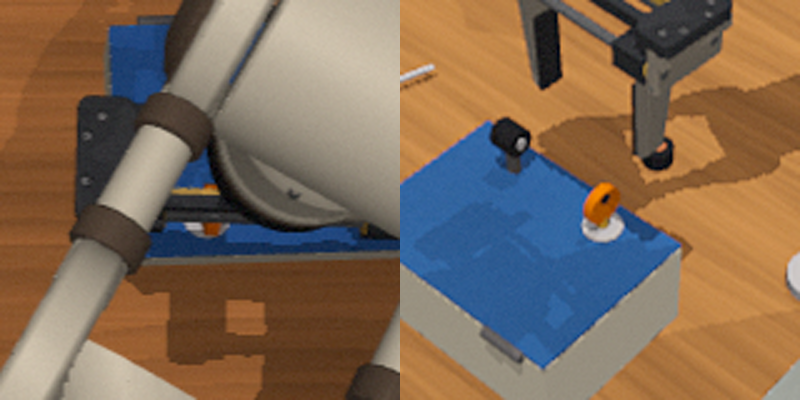

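The scene crop shows the open jaws straddling the orange bow from above at about (600,205), and the knob is clear of them. I'll descend.

>>> step_arm:
  increments: "0.25 0.1 1.5 0 0 0 1;0 0 1.9 0 0 0 1;0 0 1.9 0 0 0 1;0 0 1.5 0 0 0 1;0 0 0.5 0 0 0 1"

```text
clock: 5.3
position: [446.2, -119.6, 107.3]
tcp_rot: [0.719, 0.695, -0.001, -0.001]
ft_force: [-0.5, -0.4, 0.4]
opening: 91.6
```

>>> step_arm:
  increments: "0 0 0 0 0 0 -0.4;0 0 0 0 0 0 -0.6;0 0 0 0 0 0 -0.7;0 0 0 0 0 0 -0.7;0 0 0 0 0 0 -0.7"

```text
clock: 5.92
position: [447.0, -119.8, 108.7]
tcp_rot: [0.719, 0.695, -0.001, 0.0]
ft_force: [0.3, 0.1, -0.1]
opening: 44.0
```

```bash
python3 - <<'E'
from h import *
from workcell import cams
go((446.5,-120.3,107),1.54)
o=[]
for n,(x,y) in(("scene",(296,130)),):
    r=cams.read_camera(n); o.append(cv2.resize(r["img"][y-50:y+50,x-70:x+70],None,fx=5,fy=5,interpolation=cv2.INTER_CUBIC))
cv2.imwrite("pics/c2.png",np.hstack(o)[:,:,::-1])
E
```

```text
pos [ 447.  -119.8  108.7] yaw 1.537 toolz [-0.001 -0.001 -1.   ] t 5.925 F [ 0.3  0.1 -0.1] open 44.0 q [-0.52 -0.06  1.98 -0.    1.22 -2.06]
tool-frame cm [-0.06 -0.05  0.17] wz -0.003
```

View pics/c2.png

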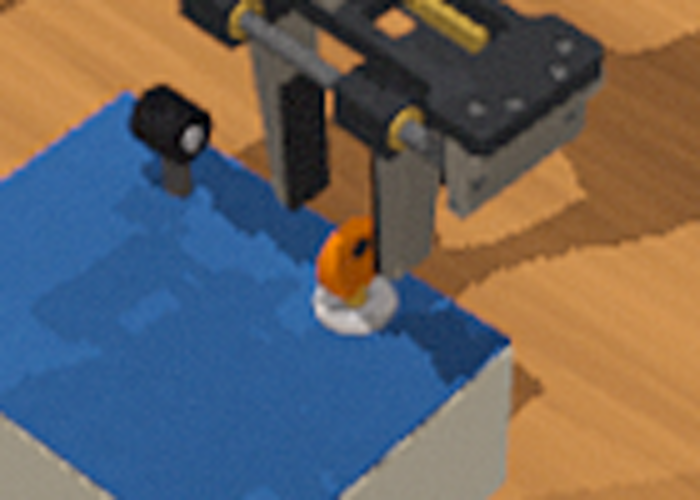

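```bash
python3 - <<'E'
from h import *
from workcell import cams,monitor
r=cams.read_camera("scene"); s=monitor.state(); Rm=R.from_quat(s["tcp_rot"]).as_matrix()
P=lambda *a: np.round((proj(r,s["position"]+Rm@np.array(a,float))[0]-[226,80])*5)
for sx in(22,40,-22,-40):
    print(sx,[P(sx,y,0) for y in(-10,10)])
print("tcp",P(0,0,0),"grasp",P(0,0,-18.7), "key",np.round((proj(r,[446.5,-120.3,122])[0]-[226,80])*5), (proj(r,[446.5,-120.3,98])[0]-[226,80])*5)
E
```

```text
22 [array([408., 293.]), array([372., 319.])]
40 [array([441., 316.]), array([405., 344.])]
-22 [array([331., 236.]), array([295., 261.])]
-40 [array([300., 213.]), array([264., 238.])]
tcp [351. 277.] grasp [350. 244.] key [350. 252.] [351.70809666 293.52598027]
```

```bash
python3 - <<'E'
from h import *
from workcell import cams,monitor
s=monitor.state(); Rm=R.from_quat(s["tcp_rot"]).as_matrix()
print(s["opening"],s["position"])
o=[]
for n in("scene","top"):
    r=cams.read_camera(n); im=cv2.resize(r["img"],None,fx=4,fy=4,interpolation=cv2.INTER_CUBIC)[:,:,::-1].copy()
    for sx in(1,-1):
        for z in(0,-30):
            q=[(proj(r,s["position"]+Rm@np.array([sx*a,b,z],float))[0]+.5)*4 for a,b in((22,-10),(22,10),(40,10),(40,-10))]
            cv2.polylines(im,[np.int32(q)],True,(0,255,0) if z==0 else (0,255,255),1)
    c=np.int32(proj(r,[446,-120,130])[0]*4); 
    o.append(im[max(0,c[1]-300):c[1]+240,c[0]-200:c[0]+200])
h=min(a.shape[0] for a in o)
cv2.imwrite("pics/c3.png",np.hstack([a[:h] for a in o]))
E
```

```text
35.74694386950194 [ 446.97518462 -119.77424695  108.59571409]
```

View pics/c3.png

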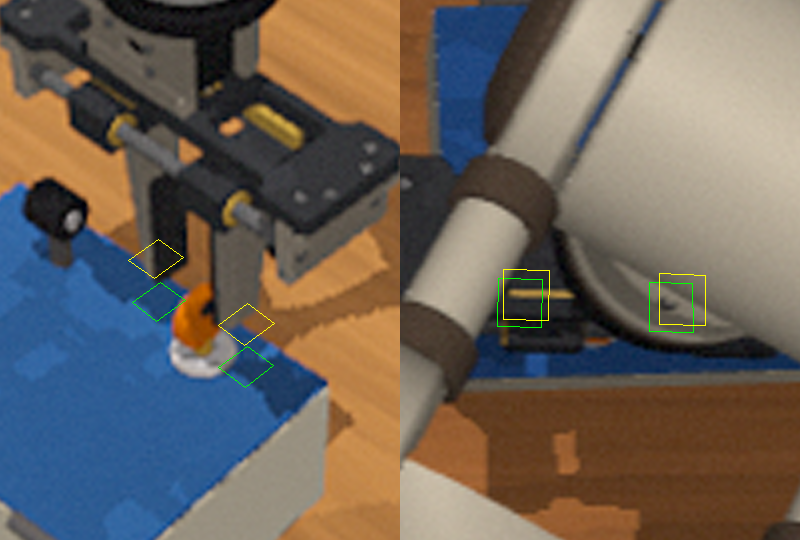

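```bash
python3 - <<'E'
from h import *
from workcell import cams,monitor
s=monitor.state(); Rm=R.from_quat(s["tcp_rot"]).as_matrix()
print(s["opening"],s["position"],s["ft_force"])
r=cams.read_camera("scene"); im=cv2.resize(r["img"],None,fx=4,fy=4,interpolation=cv2.INTER_CUBIC)[:,:,::-1].copy()
P=lambda *a:np.int32((proj(r,s["position"]+Rm@np.array(a,float))[0]+.5)*4)
h=s["opening"]/2
for z,col in((0,(0,255,0)),(-40,(0,255,255)),(-87.7,(255,0,255))):
    for sx in(1,-1): cv2.polylines(im,[np.array([P(sx*a,b,z) for a,b in((h,-10),(h,10),(h+18,10),(h+18,-10))])],True,col,1)
cv2.polylines(im,[np.array([P(a,b,-87.7) for a,b in((94,-37),(94,37),(-94,37),(-94,-37))])],True,(0,0,255),1)
c=np.int32(proj(r,[446,-120,150])[0]*4)
print(c,proj(r,[446,-120,150]))
cv2.imwrite("pics/c4.png",im[max(0,c[1]-350):c[1]+250,c[0]-350:c[0]+350])
E
```

```text
28.483148092207585 [ 446.95693172 -119.73881198  108.5423497 ] [ 0.1810798  -0.31777486 -0.46681939]
[1184  481] [[296.03331438 120.30031202]]
```

View pics/c4.png

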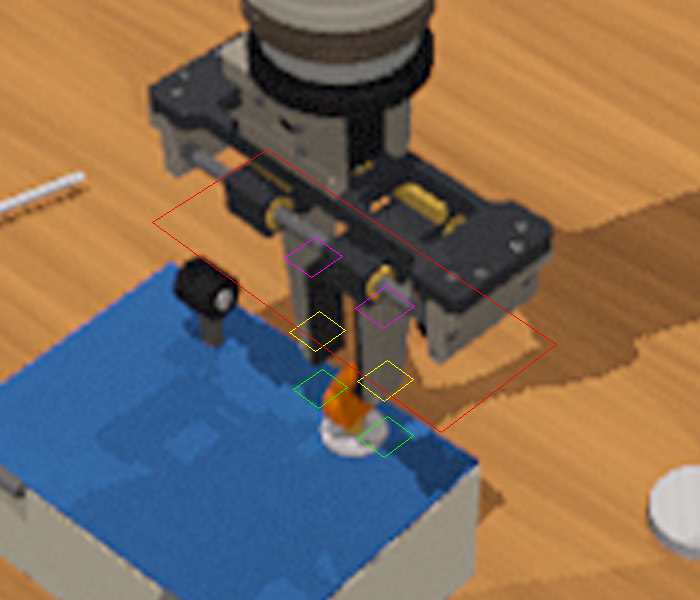

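```bash
python3 - <<'E'
from h import *
from workcell import cams,monitor
s=monitor.state(); Rm=R.from_quat(s["tcp_rot"]).as_matrix()
print(s["opening"],s["position"],s["ft_force"],s["qpos"])
r=cams.read_camera("top"); im=cv2.resize(r["img"],None,fx=4,fy=4,interpolation=cv2.INTER_CUBIC)[:,:,::-1].copy()
P=lambda *a:np.int32((proj(r,s["position"]+Rm@np.array(a,float))[0]+.5)*4)
h=s["opening"]/2
for z,col in((0,(0,255,0)),(-87.7,(255,0,255))):
    for sx in(1,-1): cv2.polylines(im,[np.array([P(sx*a,b,z) for a,b in((h,-10),(h,10),(h+18,10),(h+18,-10))])],True,col,1)
for z in(-88,-140):cv2.polylines(im,[np.array([P(a,b,z) for a,b in((94,-37),(94,37),(-94,37),(-94,-37))])],True,(0,0,255),1)
c=np.int32(proj(r,[446,-120,150])[0]*4)
cv2.imwrite("pics/c5.png",im[max(0,c[1]-300):c[1]+300,c[0]-400:c[0]+400])
E
```

```text
24.029437226807957 [ 446.97214722 -119.73688316  108.54862077] [-0.23689466 -0.16270121  0.4446731 ] [-5.22657210e-01 -6.39281137e-02  1.98253059e+00 -1.59884595e-03
  1.22303365e+00 -2.05856607e+00]
```

View pics/c5.png

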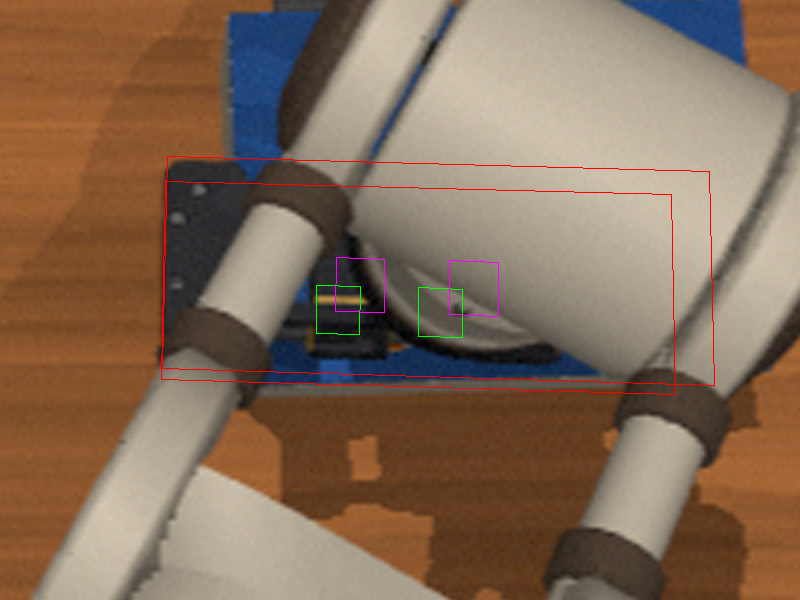

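```bash
python3 - <<'E'
from h import *
from workcell import cams,monitor
s=monitor.state(); Rm=R.from_quat(s["tcp_rot"]).as_matrix()
rt=cams.read_camera("top");rs=cams.read_camera("scene")
ct=np.int32(proj(rt,[446,-120,150])[0]*4);cs=np.array([1184,481])
def tri(a,b):
    ua=(np.array(a)+ct-[400,300])/4-.5; ub=(np.array(b)+cs-[350,350])/4-.5
    f=least_squares(lambda p:np.r_[proj(rt,p)[0]-ua,proj(rs,p)[0]-ub],[450,-50,200]); print(np.round(f.x),"res",np.round(f.fun,1), "tool",np.round(Rm.T@(f.x-s["position"]),0))
tri((168,163),(457,310)); 
tri((198,190),(453,281)); tri((177,217),(482,273)); tri((177,284),(517,246)); tri((198,190),(482,273));tri((177,217),(453,281))
print(s["opening"], [proj(rs,[445,-122.9+d,180.7+e])[0] for d in(46,64) for e in (0,45)], "observed in c1 318,116")
E
```

```text
[482. -26. 265.] res [-0.3  0.2 -0.5 -0.1] tool [  94.   32. -156.]
[472. -37. 267.] res [-0.2  0.1 -0.3 -0.1] tool [  84.   22. -159.]
[463. -29. 269.] res [-0.1  0.1 -0.2 -0. ] tool [  91.   13. -161.]
[440. -29. 269.] res [ 0.1 -0.1  0.1  0. ] tool [  90.  -10. -160.]
[469. -33. 273.] res [-2.9  2.  -4.1 -0.8] tool [  88.   19. -164.]
[466. -33. 263.] res [ 2.6 -1.8  3.7  0.7] tool [  87.   16. -155.]
20.060993722371112 [array([313.19269451, 119.59342161]), array([313.4386179 , 101.15502757]), array([320.57468529, 124.45554041]), array([321.18536797, 106.08629203])] observed in c1 318,116
```

```bash
python3 - <<'E'
from h import *
from workcell import cams,monitor
r=cams.read_camera("scene"); s=monitor.state(); Rm=R.from_quat(s["tcp_rot"]).as_matrix(); print(s["opening"],s["clock"])
im=cv2.imread("pics/c1.png")[:,400:].copy(); im=cv2.resize(im,None,fx=1.5,fy=1.5)
p0=np.array([445,-122.9,180.7])
P=lambda *a:np.int32((proj(r,p0+Rm@np.array(a,float))[0]+.5-[216,50])*3.75)
h=46
for z,col in((0,(0,255,0)),(-40,(0,255,255))):
    for sx in(1,-1): cv2.polylines(im,[np.array([P(sx*a,b,z) for a,b in((h,-10),(h,10),(h+18,10),(h+18,-10))])],True,col,1)
# now picture
im2=cv2.resize(r["img"],None,fx=5,fy=5,interpolation=cv2.INTER_CUBIC)[:,:,::-1]
cv2.imwrite("pics/c6.png",im[:600,:600]); cv2.imwrite("pics/c7.png",im2[300:800,1130:1830])
E
```

```text
13.758511673559944 6.375
```

View pics/c6.png

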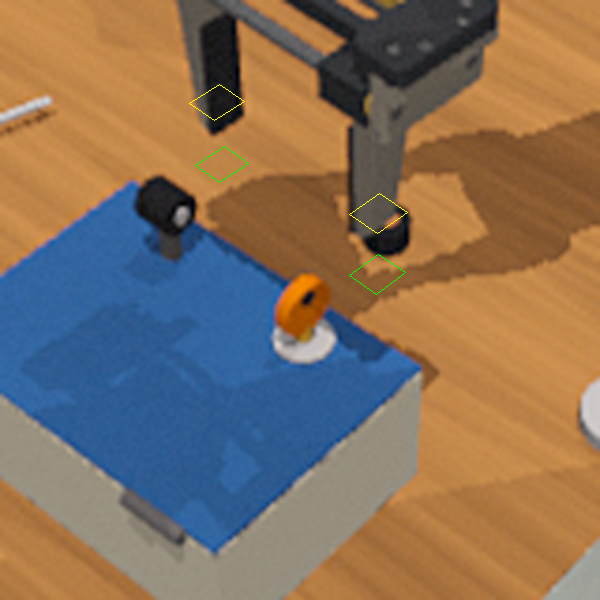

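View pics/c7.png

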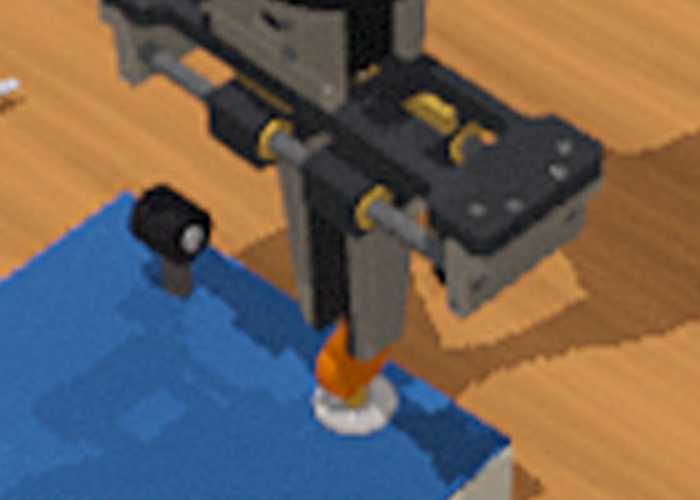

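The scene view puts the finger tips about 30–35 mm higher than the reported TCP implies. A closing test will show whether the pads really hold the 9 mm bow.

>>> step_arm:
  increments: "0 0 0 0 0 0 -1;0 0 0 0 0 0 -1;0 0 0 0 0 0 -1;0 0 0 0 0 0 -1;0 0 0 0 0 0 -1"

```text
clock: 7.0
position: [447.0, -119.7, 108.5]
tcp_rot: [0.719, 0.695, -0.001, 0.0]
ft_force: [0.6, 0.1, -0.9]
opening: 0.5
```

```bash
python3 - <<'E'
from h import *
from workcell import cams,monitor
go((446.5,-120.3,107),1.54)
r=cams.read_camera("scene")
im2=cv2.resize(r["img"],None,fx=5,fy=5,interpolation=cv2.INTER_CUBIC)[:,:,::-1]
cv2.imwrite("pics/c8.png",im2[300:800,1130:1830])
E
```

```text
pos [ 447.  -119.7  108.5] yaw 1.536 toolz [-0.001 -0.001 -1.   ] t 7.0 F [ 0.6  0.1 -0.9] open 0.5 q [-0.52 -0.06  1.98 -0.    1.22 -2.06]
tool-frame cm [-0.06 -0.04  0.15] wz -0.004
```

View pics/c8.png

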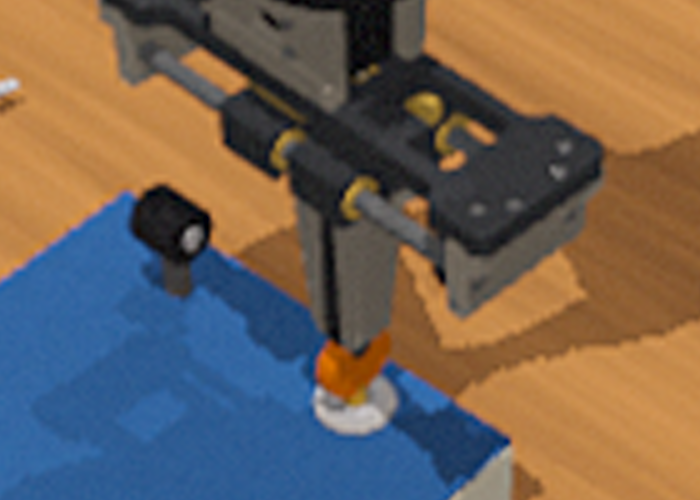

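The gripper closed to 0.5 mm, so the tips really are above the bow. In the picture the tip is at about (350,348), just over the key. The reported TCP is therefore about 32 mm below the true tips. I'll touch the key's top gently (true height 139) to calibrate this.

>>> step_arm:
  increments: "0 0 0.1 0 0 0 -1;0 0 0.1 0 0 0 -1;0 0 0.1 0 0 0 -1;0 0 0 0 0 0 -1;0 0 0 0 0 0 -1"

```text
clock: 7.68
position: [447.5, -120.0, 107.8]
tcp_rot: [0.719, 0.695, -0.001, 0.001]
ft_force: [-4.8, 3.0, 14.9]
opening: 0.6
```

>>> step_arm:
  increments: "0 0 -0.8 0 0 0 -1;0 0 -0.5 0 0 0 -0.1;0 0 0 0 0 0 -0.1;0 0 0 0 0 0 -0.1;0 0 0 0 0 0 -0.1"

```text
clock: 8.3
position: [446.7, -119.6, 118.2]
tcp_rot: [0.719, 0.695, -0.001, -0.0]
ft_force: [-0.3, -0.3, 0.7]
opening: 38.7
```

```bash
python3 - <<'E'
from h import *
go((446.5,-120.3,73),1.54)
E
```

```text
pos [ 446.7 -119.6  118.2] yaw 1.536 toolz [-0.001 -0.001 -1.   ] t 8.3 F [-0.3 -0.3  0.7] open 38.7 q [-0.52 -0.08  1.97 -0.    1.24 -2.06]
tool-frame cm [-0.06 -0.01  4.52] wz -0.004
```

>>> step_arm:
  increments: "-0.05 0 1.2 0 0 0 -0.1;0 0 1.2 0 0 0 -0.1;0 0 1.2 0 0 0 -0.1;0 0 0.7 0 0 0 -0.1;0 0 0 0 0 0 -0.1"

```text
clock: 8.93
position: [446.4, -120.0, 74.7]
tcp_rot: [0.719, 0.695, -0.001, -0.001]
ft_force: [0.4, -0.3, 0.4]
opening: 41.3
```

>>> step_arm:
  increments: "0 0 0 0 0 0 -0.6;0 0 0 0 0 0 -1;0 0 0 0 0 0 -1;0 0 0 0 0 0 -1;0 0 0 0 0 0 -1"

```text
clock: 9.55
position: [447.1, -120.2, 75.8]
tcp_rot: [0.719, 0.695, -0.001, 0.0]
ft_force: [0.7, 1.1, 1.8]
opening: 8.7
```

```bash
python3 - <<'E'
from h import *
from workcell import cams,monitor
go((446.5,-120.3,73),0.02)
r=cams.read_camera("scene")
im2=cv2.resize(r["img"],None,fx=5,fy=5,interpolation=cv2.INTER_CUBIC)[:,:,::-1]
cv2.imwrite("pics/c9.png",im2[300:800,1130:1830])
E
```

```text
pos [ 447.1 -120.2   75.8] yaw 1.537 toolz [-0.    -0.001 -1.   ] t 9.55 F [0.7 1.1 1.8] open 8.7 q [-0.52 -0.02  2.01 -0.    1.15 -2.06]
tool-frame cm [-0.01 -0.06  0.28] wz 1.517
```

View pics/c9.png

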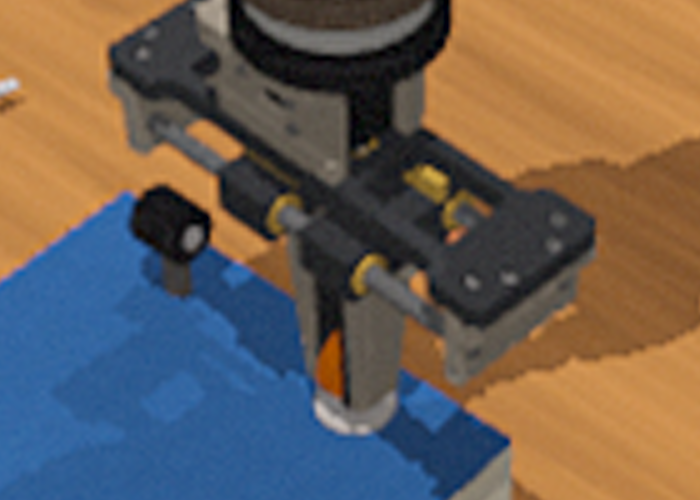

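The bow is gripped: the opening is 8.7 mm and the pads are around the orange disc at about (330,370). Now I'll turn it clockwise.

>>> step_arm:
  increments: "0 0 0 0 0 0.1 -1;0 0 0 0 0 0.15 -1;0 0 0 0 0 0.15 -1;0 0 0 0 0 0.15 -1;0 0 0 0 0 0.15 -1"

```text
clock: 10.22
position: [446.8, -120.9, 75.8]
tcp_rot: [0.915, 0.404, -0.001, 0.001]
ft_force: [-1.4, -1.6, 1.3]
opening: 8.9
```

>>> step_arm:
  increments: "0 0 0 0 0 0.15 -1;0 0 0 0 0 0.15 -1;0 0 0 0 0 0.15 -1;0 0 0 0 0 0.15 -1;0 0 0 0 0 0.15 -1"

```text
clock: 10.85
position: [446.1, -121.3, 75.8]
tcp_rot: [0.999, 0.041, -0.002, 0.002]
ft_force: [-5.2, -2.8, 4.3]
opening: 8.7
```

```bash
python3 - <<'E'
from h import *
from workcell import monitor
go((447,-120.3,75),0.03); print(monitor.state()["wrist_torque"])
E
```

```text
pos [ 446.1 -121.3   75.8] yaw 0.082 toolz [-0.003 -0.003 -1.   ] t 10.85 F [-5.2 -2.8  4.3] open 8.7 q [-0.52 -0.02  2.01 -0.    1.15 -0.6 ]
tool-frame cm [ 0.1  -0.09  0.08] wz 0.052
[-0.47916271  0.65812926  0.11485668]
```

>>> step_arm:
  increments: "0.05 0 0 0 0 0.06 -1;0 0 0 0 0 0.04 -1;0 0 0 0 0 0.02 -1;0 0 0 0 0 0 -1;0 0 0 0 0 0 -1"

```text
clock: 11.48
position: [446.0, -121.3, 75.7]
tcp_rot: [1.0, -0.016, -0.002, 0.002]
ft_force: [-6.3, -3.4, 6.1]
opening: 9.3
```

```bash
python3 - <<'E'
from h import *
from workcell import monitor
go((447,-120.3,75),0.03); print(monitor.state()["wrist_torque"])
E
```

```text
pos [ 446.  -121.3   75.7] yaw -0.032 toolz [-0.004 -0.003 -1.   ] t 11.475 F [-6.3 -3.4  6.1] open 9.3 q [-0.52 -0.02  2.01 -0.01  1.15 -0.49]
tool-frame cm [ 0.1  -0.1   0.07] wz -0.062
[-0.49455953  1.04499962  0.54193528]
```

The wrist torque rose to 0.54 N m, so the key is at its stop. I'll relax slightly, open, and lift.

>>> step_arm:
  increments: "0 0 0 0 0 -0.05 -1;0 0 0 0 0 0 -0.3;0 0 0 0 0 0 -0.1;0 0 0 0 0 0 -0.1;0 0 0 0 0 0 -0.1"

```text
clock: 12.1
position: [447.4, -120.2, 75.5]
tcp_rot: [1.0, 0.008, -0.0, 0.001]
ft_force: [-0.3, 0.6, -0.0]
opening: 41.4
```

>>> step_arm:
  increments: "0 0 -1 0 0 0 -0.1;0 0 -2 0 0 0 -0.1;0 0 -2 0 0 0 -0.1;0 0 -2 0 0 0 -0.1;0 0 -2 0 0 0 -0.1"

```text
clock: 12.72
position: [447.7, -120.2, 167.0]
tcp_rot: [1.0, 0.008, 0.0, 0.001]
ft_force: [0.1, -0.7, -0.0]
opening: 41.3
```

```bash
python3 - <<'E'
from h import *
from workcell import cams,monitor
go((449.5,-219.8,160),1.60)
r=cams.read_camera("scene")
im2=cv2.resize(r["img"],None,fx=5,fy=5,interpolation=cv2.INTER_CUBIC)[:,:,::-1]
cv2.imwrite("pics/d1.png",im2[300:800,1130:1830])
E
```

```text
pos [ 447.7 -120.2  167. ] yaw 0.016 toolz [ 0.    -0.002 -1.   ] t 12.725 F [ 0.1 -0.7 -0. ] open 41.3 q [-0.52 -0.13  1.92 -0.    1.35 -0.54]
tool-frame cm [0.02 9.96 0.72] wz -1.584
```

View pics/d1.png

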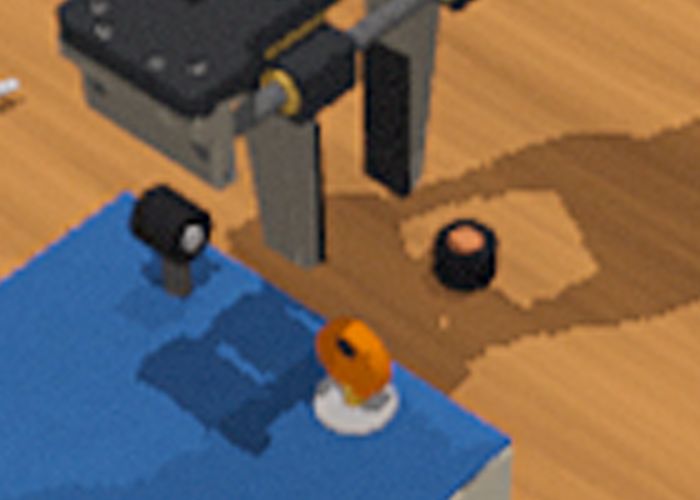

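The scene view shows the bow now parallel to the free edge, at about (353,358). Next I'll move over the knob and turn the jaws onto the hinge direction.

>>> step_arm:
  increments: "0 5 0 0 0 0 -0.1;0 4.95 0 0 0 0 0;0 0 0 0 0 0.17 0;0 0 0 0 0 0.17 0;0 0 0 0 0 0.17 0"

```text
clock: 13.4
position: [449.1, -219.8, 165.7]
tcp_rot: [0.969, -0.247, -0.0, 0.001]
ft_force: [-0.2, 1.1, -0.4]
opening: 45.9
```

>>> step_arm:
  increments: "0 0 0 0 0 0.17 0;0 0 0 0 0 0.17 0;0 0 0 0 0 0.17 0;0 0 0 0 0 0.17 0;0 0 0 0 0 0.17 0"

```text
clock: 14.02
position: [449.1, -219.6, 165.7]
tcp_rot: [0.781, -0.625, 0.0, 0.001]
ft_force: [-0.0, -0.3, -0.0]
opening: 45.9
```

>>> step_arm:
  increments: "0 0 0 0 0 0.17 0;0 0 0 0 0 0.025 0;0 0 0 0 0 0 0;0 0 0 0 0 0 0;0 0 0 0 0 0 0"

```text
clock: 14.65
position: [449.1, -219.6, 165.7]
tcp_rot: [0.719, -0.695, 0.0, 0.001]
ft_force: [-0.5, 0.8, -0.2]
opening: 45.8
```

```bash
python3 - <<'E'
from h import *
from workcell import cams,monitor
go((449.5,-219.8,81),-1.54)
r=cams.read_camera("scene")
im2=cv2.resize(r["img"],None,fx=5,fy=5,interpolation=cv2.INTER_CUBIC)[:,:,::-1]
cv2.imwrite("pics/d2.png",im2[200:700,930:1630])
E
```

```text
pos [ 449.1 -219.6  165.7] yaw -1.538 toolz [-0.001 -0.001 -1.   ] t 14.65 F [-0.5  0.8 -0.2] open 45.8 q [-0.7  -0.02  1.83 -0.    1.34  0.84]
tool-frame cm [ 0.01 -0.04  8.47] wz 0.002
```

View pics/d2.png

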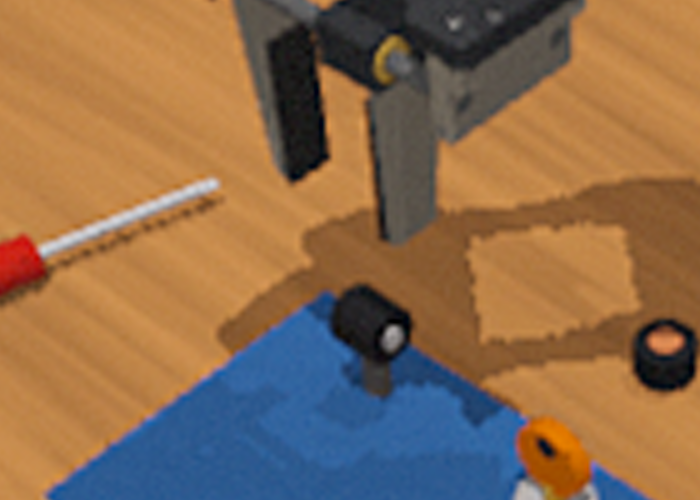

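>>> step_arm:
  increments: "0 0 2 0 0 0 0;0 0 2 0 0 0 0;0 0 2 0 0 0 0;0 0 1.5 0 0 0 0;0 0 0.9 0 0 0 0"

```text
clock: 15.32
position: [448.8, -219.5, 80.9]
tcp_rot: [0.718, -0.696, -0.0, 0.001]
ft_force: [-0.1, -0.3, 0.7]
opening: 46.0
```

>>> step_arm:
  increments: "0 0 0 0 0 0 -0.5;0 0 0 0 0 0 -1;0 0 0 0 0 0 -1;0 0 0 0 0 0 -1;0 0 0 0 0 0 -1"
  squeeze: 30

```text
clock: 15.95
position: [449.6, -220.2, 82.4]
tcp_rot: [0.718, -0.696, 0.001, 0.001]
ft_force: [0.3, -0.3, 3.3]
opening: 23.9
```

```bash
python3 - <<'E'
from h import *
from workcell import cams,monitor
go((449.5,-219.8,81),-1.54)
r=cams.read_camera("scene")
im2=cv2.resize(r["img"],None,fx=5,fy=5,interpolation=cv2.INTER_CUBIC)[:,:,::-1]
cv2.imwrite("pics/d3.png",im2[200:700,930:1630])
E
```

```text
pos [ 449.6 -220.2   82.4] yaw -1.539 toolz [ 0.    -0.002 -1.   ] t 15.95 F [ 0.3 -0.3  3.3] open 23.9 q [-0.7   0.07  1.9  -0.    1.17  0.84]
tool-frame cm [-0.04  0.01  0.14] wz 0.001
```

View pics/d3.png

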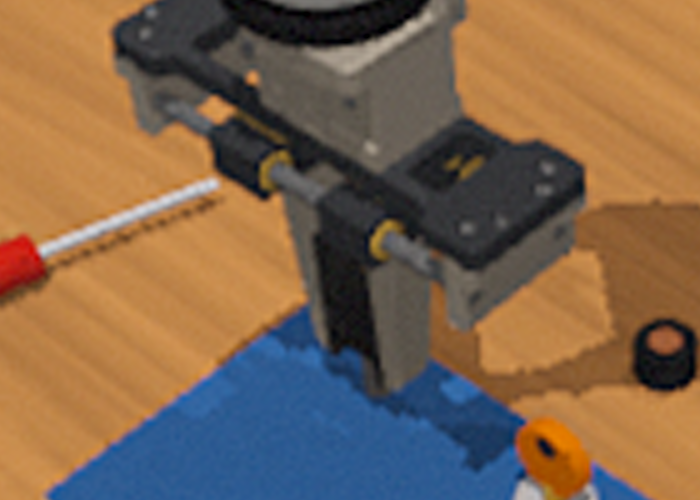

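The roller is gripped by its flat ends, with an opening of 23.9 mm. Next I'll compute the arc increments.

```bash
python3 - <<'E'
import numpy as np
t=np.r_[0,0.04,np.linspace(0.1,1.5,14),1.56]
x=-132*np.cos(t)+41*np.sin(t); z=132*np.sin(t)+41*np.cos(t)
for a,b,c in zip(t[1:],np.diff(x),np.diff(z)): print(round(a,2),"dy %.2f dz %.2f"%(-b/10,-c/10))
E
```

```text
0.04 dy -0.17 dz -0.52
0.1 dy -0.30 dz -0.77
0.21 dy -0.65 dz -1.34
0.32 dy -0.79 dz -1.26
0.42 dy -0.92 dz -1.17
0.53 dy -1.04 dz -1.06
0.64 dy -1.15 dz -0.94
0.75 dy -1.25 dz -0.81
0.85 dy -1.33 dz -0.67
0.96 dy -1.39 dz -0.53
1.07 dy -1.44 dz -0.37
1.18 dy -1.47 dz -0.22
1.28 dy -1.49 dz -0.06
1.39 dy -1.48 dz 0.10
1.5 dy -1.46 dz 0.26
1.56 dy -0.80 dz 0.21
```

>>> step_arm:
  increments: "0 -0.17 -0.52 0 0 0 -1;0 -0.3 -0.77 0 0 0 -1;0 -0.65 -1.34 0 0 0 -1;0 -0.79 -1.26 0 0 0 -1;0 0 0 0 0 0 -1"

```text
clock: 16.62
position: [468.6, -219.7, 121.6]
tcp_rot: [0.719, -0.695, 0.001, 0.001]
ft_force: [-1.7, -4.3, 2.4]
opening: 23.6
```

```bash
python3 - <<'E'
from h import *
from workcell import cams,monitor
go((449.5,-219.8,81),-1.54)
r=cams.read_camera("scene")
im2=cv2.resize(r["img"],None,fx=4,fy=4,interpolation=cv2.INTER_CUBIC)[:,:,::-1]
cv2.imwrite("pics/d4.png",im2[100:700,700:1400])
E
```

```text
pos [ 468.6 -219.7  121.6] yaw -1.538 toolz [-0.    -0.003 -1.   ] t 16.625 F [-1.7 -4.3  2.4] open 23.6 q [-0.67  0.07  1.82 -0.    1.25  0.87]
tool-frame cm [-0.06  1.91  4.06] wz 0.002
```

View pics/d4.png

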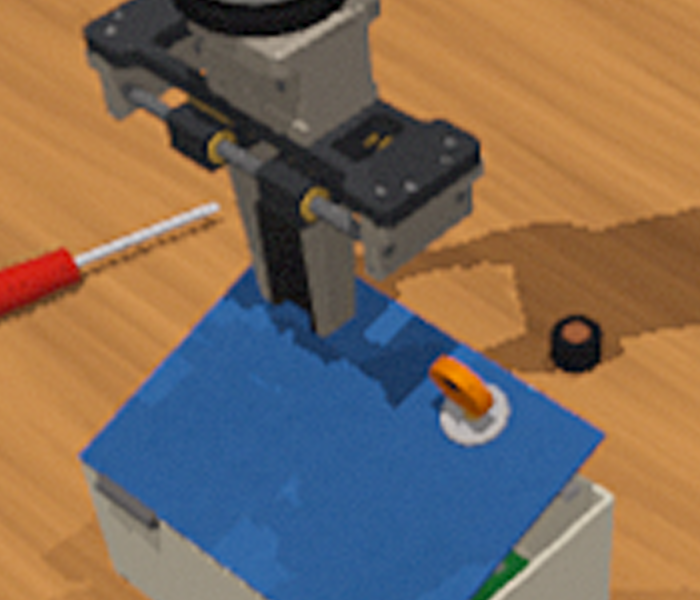

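The panel is following: its free corner has lifted at about (600,435) and the inside of the box shows. The force is small. I'll continue the arc.

>>> step_arm:
  increments: "0 -0.92 -1.17 0 0 0 -1;0 -1.04 -1.06 0 0 0 -1;0 -1.15 -0.94 0 0 0 -1;0 -1.25 -0.81 0 0 0 -1;0 0 0 0 0 0 -1"

```text
clock: 17.3
position: [512.1, -218.6, 161.5]
tcp_rot: [0.718, -0.696, 0.001, 0.001]
ft_force: [-3.0, -3.9, 7.2]
opening: 24.0
```

>>> step_arm:
  increments: "0 -1.33 -0.67 0 0 0 -1;0 -1.39 -0.53 0 0 0 -1;0 -1.44 -0.37 0 0 0 -1;0 0 0 0 0 0 -1;0 0 0 0 0 0 -1"

```text
clock: 17.92
position: [554.5, -217.5, 177.7]
tcp_rot: [0.718, -0.696, 0.002, 0.001]
ft_force: [0.6, -5.6, 5.2]
opening: 23.9
```

```bash
python3 - <<'E'
from h import *
from workcell import cams,monitor
go((449.5,-219.8,81),-1.54)
r=cams.read_camera("scene")
im2=cv2.resize(r["img"],None,fx=4,fy=4,interpolation=cv2.INTER_CUBIC)[:,:,::-1]
cv2.imwrite("pics/d5.png",im2[100:700,700:1400])
E
```

```text
pos [ 554.5 -217.5  177.7] yaw -1.539 toolz [ 0.003 -0.004 -1.   ] t 17.925 F [ 0.6 -5.6  5.2] open 23.9 q [-0.58  0.21  1.55 -0.    1.38  0.96]
tool-frame cm [-0.15 10.53  9.64] wz 0.001
```

View pics/d5.png

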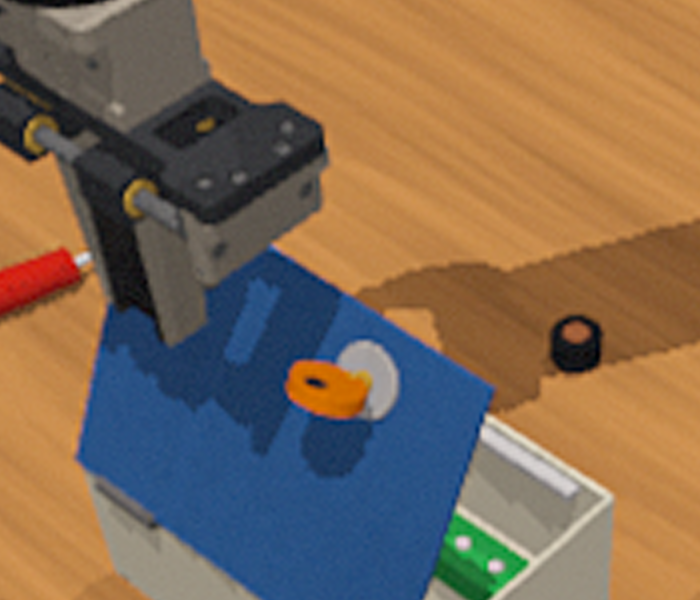

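The panel is at about 1.07 rad with the key still turned, and the forces are below 10 N. Now I'll finish the arc.

>>> step_arm:
  increments: "0 -1.47 -0.22 0 0 0 -1;0 -1.49 -0.06 0 0 0 -1;0 -1.48 0.1 0 0 0 -1;0 -1.46 0.26 0 0 0 -1;0 -0.8 0.21 0 0 0 -1"

```text
clock: 18.6
position: [621.4, -215.8, 174.5]
tcp_rot: [0.718, -0.696, 0.002, 0.001]
ft_force: [-1.2, -5.2, 5.8]
opening: 23.6
```

>>> step_arm:
  increments: "0 0 0 0 0 0 -1;0 0 0 0 0 0 -1;0 0 0 0 0 0 -1;0 0 0 0 0 0 -0.6;0 0 0 0 0 0 -0.2"

```text
clock: 19.23
position: [620.1, -213.5, 172.8]
tcp_rot: [0.718, -0.696, -0.0, 0.0]
ft_force: [-0.1, 0.3, -0.7]
opening: 31.8
```

```bash
python3 - <<'E'
from h import *
from workcell import cams,monitor
go((449.5,-219.8,81),-1.54)
r=cams.read_camera("scene")
im2=cv2.resize(r["img"],None,fx=4,fy=4,interpolation=cv2.INTER_CUBIC)[:,:,::-1]
cv2.imwrite("pics/d6.png",im2[0:600,600:1300])
E
```

```text
pos [ 620.1 -213.5  172.8] yaw -1.538 toolz [-0.001  0.    -1.   ] t 19.225 F [-0.1  0.3 -0.7] open 31.8 q [-0.52  0.37  1.36 -0.    1.41  1.02]
tool-frame cm [ 0.08 17.06  9.2 ] wz 0.002
```

View pics/d6.png

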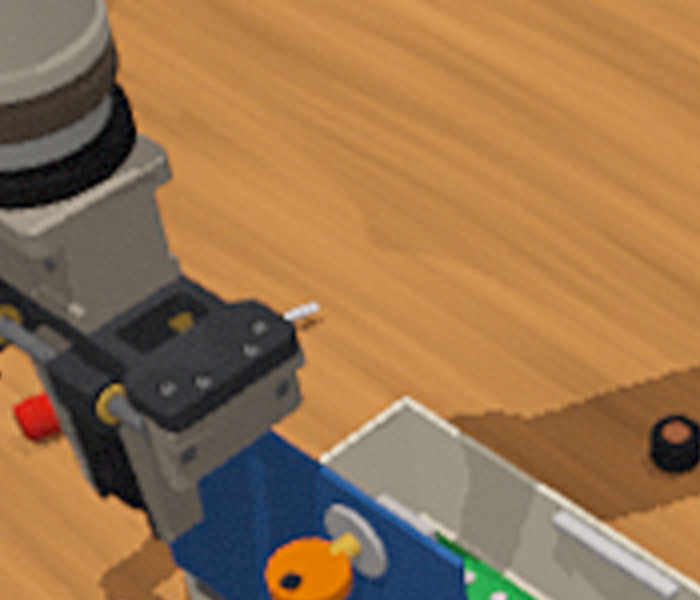

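The panel stands about upright (~1.55 rad) and the roller is released. I'll open further, then go straight up.

>>> step_arm:
  increments: "0 0 0 0 0 0 0;0 0 0 0 0 0 0.1;0 0 0 0 0 0 0.1;0 0 0 0 0 0 0.1;0 0 -0.5 0 0 0 0.1"

```text
clock: 19.9
position: [620.0, -213.9, 177.7]
tcp_rot: [0.718, -0.696, -0.0, 0.001]
ft_force: [0.3, 0.9, -0.6]
opening: 50.9
```

>>> step_arm:
  increments: "0 0 -1.5 0 0 0 0.1;0 0 -2 0 0 0 0.1;0 0 -3 0 0 0 0.1;0 0 -3 0 0 0 0.1;0 0 -3 0 0 0 0.1"

```text
clock: 20.52
position: [620.7, -214.1, 306.1]
tcp_rot: [0.718, -0.696, 0.001, 0.0]
ft_force: [-0.2, 0.0, -0.3]
opening: 50.9
```

>>> step_arm:
  increments: "0 0 -3 0 0 0 0.1;0 0 -2 0 0 0 0.1;0 0 0 0 0 0 0.1;0 0 0 0 0 0 0.1;0 0 0 0 0 0 0.1"

```text
clock: 21.15
position: [620.0, -213.6, 351.7]
tcp_rot: [0.718, -0.696, -0.001, 0.001]
ft_force: [-0.2, -0.3, 0.0]
opening: 50.4
```

```bash
python3 - <<'E'
from h import *
from workcell import cams,monitor
go((449.5,-219.8,81),-1.54)
for n in("scene","top"): cv2.imwrite(f"pics/e_{n}.png",cams.read_camera(n)["img"][:,:,::-1])
r=cams.read_camera("scene")
w=lambda a,b,z:[581-.0+np.cos(.03)*a-np.sin(.03)*b,-165.5+np.sin(.03)*a+np.cos(.03)*b,z]
for th in(1.2,1.4,1.55,1.7):
    f=lambda a,h:(a*np.cos(th)+h*np.sin(th), 90-a*np.sin(th)+h*np.cos(th))
    print(th,"left top corner",*[np.round(proj(r,w(f(-160,5)[0],b,f(-160,5)[1]))[0]) for b in(110,-110)],"key",np.round(proj(r,w(f(-132,32)[0],50,f(-132,32)[1]))[0]))
E
```

```text
pos [ 620.  -213.6  351.7] yaw -1.539 toolz [-0.003 -0.    -1.   ] t 21.15 F [-0.2 -0.3  0. ] open 50.4 q [-0.51  0.33  1.07 -0.    1.75  1.02]
tool-frame cm [ 0.07 16.99 27.12] wz 0.001
1.2 left top corner [290. 125.] [199.  67.] key [249. 126.]
1.4 left top corner [276. 132.] [184.  72.] key [237. 135.]
1.55 left top corner [265. 140.] [173.  78.] key [228. 143.]
1.7 left top corner [254. 150.] [162.  86.] key [219. 153.]
```

View pics/e_scene.png

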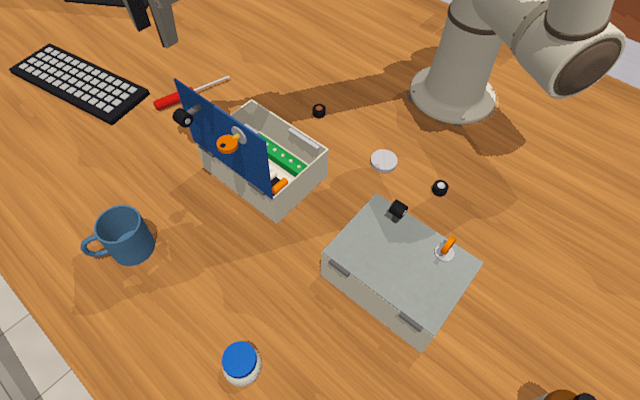

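View pics/e_top.png

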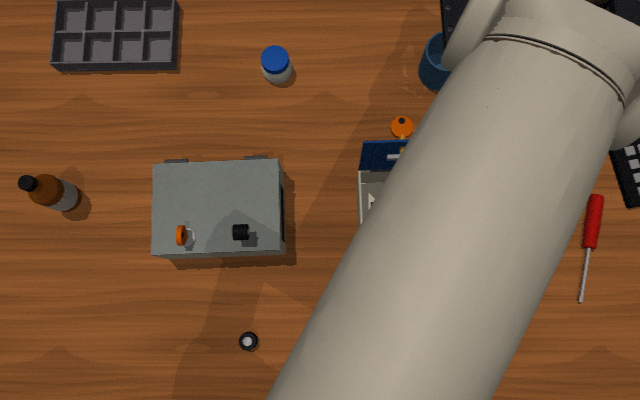

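The scene view shows the panel's top corner at about (175,79) and the key at (228,144). That matches a panel angle of about 1.53 rad. The bow is still parallel to the edge, the grey box is unchanged, and the gripper is clear with zero force.

```bash
python3 -c "
from workcell import job_done
print(job_done())"
```

```text
the job is handed in; nothing more can be done
None
```

The blue panel's key is turned to its end stop and the panel stands open at about 1.53 rad. I handed the job in at about 21 s of the 51 s allowed; no verdict was reported.

- **Key:** I turned it clockwise with the panel still shut. The wrist torque rose to 0.54 N m at the stop, and the final picture shows the bow still parallel to the free edge.
- **Panel:** I swung it up by the knob with the largest reading about 8 N at the wrist. I estimated the final angle from the panel corner and key positions in the scene picture.
- **Grey box:** It was not touched. The last pictures show it shut with its key unturned.
- **Robot:** The gripper is well above everything and the last force reading was about 0 N.

**One reading disagreed:** the reported TCP sat about 31 mm below where the finger tips really were. The first attempt to grip the key therefore closed on air, just above the bow. I confirmed the offset by touching the key's top gently (about 15 N) and allowed for it in every later move.

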